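# Bring the tall cone to the feed place of a thread stand

### The job

Get the thread stand ready to feed from its tall cone. First turn the four-armed wooden cross, pushing its arms with a fingertip, until the arm with the tall cone points straight at the steel mast; then push the mast's swinging guide arm round until its eye is directly over the tip of that cone, and leave both at rest. Push gently, grip nothing, and leave the loose things on the table where they are.

Things in the scene. Friction and masses are not known exactly. Their poses are not given: they have to be found in the camera images.
- creel: fixed foot of the thread stand, wood: disc 110 dia x 14 high, a strip 50 wide joins it to the mast's foot (60 dia). Origin on the table under the cross's axis; z up; its +y axis points to the mast, 200 mm away. Turned up to about 30 degrees and shifted several cm from run to run
- mast (a point): top of the fixed steel mast, 14 dia, 200 mm above the table; the guide arm turns about it
- park (a point): feed place, fixed to the foot: on the line from the cross's axis to the mast, 70 mm from the axis, 65 mm above the table. The tall cone belongs over it
- cross: turning wooden cross: hub 48 dia, top 82 high; 4 level arms at 90 degrees, 22 wide, 50 to 65 mm over the table, ends 130 mm from the axis. At 70 mm out three arms carry a fixed short spool (38 dia, top 105 high), one the tall cone. Origin on the table on the axis; z up; x along the cone's arm. Turns both ways without end; light drag (about 1.2 N at an arm's end), stays where left
- cone_tip (a point): centre of the top of the tall cone of grey thread, 70 mm from the cross's axis, 150 mm over the table; the cone is 52 dia at its base (65 high), narrowing to 26. A gripper pointing down at the end of this arm would bump the cone: push another arm
- guide: guide arm: level steel rod 10 dia, centre 180 high, from a 24 dia collar on the mast out to the eye. Origin on the mast's axis at rod height; z up; x along the rod to the eye. Starts on the creel's -x side, 1.1 to 1.9 rad from pointing at the cross's axis; push it counterclockwise (from above). Light drag (under 1 N at 90 mm), stays where left; goes 0.7 rad past the middle
- eye (a point): centre of the guide arm's eye (ring 32 mm over all), 130 mm from the mast's axis, 180 mm above the table; 30 mm above the cone's tip when over it
- spare_cone: loose tall cone of thread standing on the table, 52 dia x 85 high; origin under it at table height. Bystander
- king_spool: loose spool standing on the table, 38 dia x 60 high; origin under it at table height. Bystander
- bobbin: loose small spool standing on the table, 38 dia x 35 high; origin under it at table height. Bystander
- shuttle: loose wooden weaving shuttle lying along its x, 172 x 34 x 22 high; origin under it at table height. Bystander
- snips: loose thread snips lying along their x, about 115 x 46 x 10 high; origin under it at table height. Bystander
- mug: loose white mug standing, 76 dia x 85 high, handle on its +y side; origin under it at table height. Bystander
- comb: loose wooden weaving comb lying flat, 58 x 110 x 8 high; origin under it at table height. Bystander

How it is judged:
By the outcome, as a careful person would: the job done as asked, in the order asked, and still so for the second after the job is handed in, with the robot touching nothing.
It also fails if it takes over 72 s, if anything falls off the work surface, if the arm or the gripper's body presses on something with over 40 N, if the wrist force passes 120 N, or if a joint passes its speed limit or range.

### The arm

A 6-joint arm with a two-finger parallel gripper is mounted at the origin on the work surface. World frame = base frame: x ahead of the robot, y to its left, z up, the work surface at z = 0. Lengths are in m, angles in rad, forces in N, time in s.
With the tool pointing down it reaches from about 0.425 to 0.95 m from the base axis. Payload 3.5 kg.
Tool frame: the origin (TCP) lies where the fingers leave the gripper's body, on its centre line; the fingertips stand 73 mm ahead of it and the grasp point (between the pads) lies 54 mm ahead of it; z points along the fingers, y is the line along which they close (so a half turn about z gives the same grasp; the last joint's range is limited). The gripper opens to 85 mm and grips with 20 to 120 N. Pads are 22 mm wide; open, the fingers measure 114 mm over their backs; the gripper's body (76 mm by 85 mm) begins 54 mm behind the grasp point. The pads swing forward as they close: fully open they stand 13 mm farther back than shut.
Start: joints at [-0.15, 0.286, 1.577, -0, 1.279, -0.15], TCP at [0.675, 0, 0.304] pointing down, gripper open.
Joint ranges: [-2.77, 2.77], [-0.9, 2.22], [0.21, 2.48], [-1.53, 4.67], [0.24, 2.81], [-2.84, 2.84]. Speed limits (rad/s): [2.79, 2.79, 3.14, 3.14, 3.14, 3.14].

### API

Orientations are given as [roll, pitch, yaw] about the fixed x, y, z axes, in that order (R = Rz(yaw) Ry(pitch) Rx(roll)).
In Python, from workcell import robot gives the robot as it stands.
- The arm moves only by the tool play_rows, never from a script. Its argument "motion" is a list of rows, each a list of 3 entries, a list of its own where there are three numbers: the gripper's target within -1 to 1 (shut at 1, half-way at 0, fully open at -1), then the shift along the tool's x, y, z in cm, then the turn, a rotation vector about the tool's x, y, z in degrees. A call has 1 to 10 rows; each row is the pose to reach, as a shift and turn from the pose commanded when the call began, along the tool's axes at that moment; what a row does not reach only later rows make up. A row lasts 1/10 s, in which the tool goes at most 50 mm and 8.59 degrees, less where a joint would pass 70% of its speed; a pose out of reach is approached as far as the arm can. A call with a gripper value outside its range is refused whole. The fingers move at their own pace and stop on an object; the grip force is fixed at half the most. Time passes only in rows, so rows that repeat a pose let the fingers close. It gives the time, the measured TCP pose, the force, the opening and the grip force at its end, in the units of the state.
- robot.state(): the state, without advancing time (a new reading comes with each control period).
- robot.camera(name): name is "scene" or "side" or "wrist"; returns the picture (480x640x3 uint8, blue, green, red); there is no depth.
- robot.camera_params(name): a dict with "vertical_fov" (degrees; the focal length in pixels is half the picture's height over the tangent of half this angle, whatever the lens; pixels are square), "cx", "cy" (the principal point, pixels), "rvec" (rotation vector, rad) and "tvec" (3), from world to camera coordinates, as OpenCV has them. Camera axes: x right, y down, z forward; pixel columns grow to the right and rows downward; lengths in m; the calibration is good to about 2 mm. A picture is of the moment at which its call begins: read the wrist's pose just before it. camera_params takes no time and is no camera call; for the wrist camera it gives the pose at the moment of the call.
- robot.close_job(): hands the job in; it is judged then, once.
Trained networks look in the newest picture that a camera, given by its name, has taken for a name from the list of things; names that differ only in an ending like _2 or _b are one class to them, and where a whole thing is asked for, a point or a joint stands for the part that bears it (a point fixed in the world has none). Each returns a list of dicts, best first, with "p" (0 to 1); they miss things now and then, are a little off and sometimes report something else, mostly with a low value. They report only what shows in the picture. A call takes as long as a camera call.
- robot.find_in(camera, thing): "extent" ([left, top, width, height] in pixels, round what is visible of it).
- robot.trace(camera, thing): "mask" (480x640 bool, what is visible of it) and "extent" ([left, top, width, height] in pixels, round what is visible of it).
The state is a dict: "clock": time; "joints": joint angles; "joint_velocities": joint speeds; "joint_efforts": joint torques, N m; "eef_pos": TCP position; "tool_rot": TCP orientation; "force": force on the tool from outside, world axes, zero at the start; "moment": the same for the moment, N m; "width": finger opening in m; "grip_force": force on a finger pad.
Only numpy, scipy, OpenCV 4.12 (cv2) and the standard library are available. Lean on these libraries where they do the work, as an engineer would, in place of code of your own. Each camera call takes 0.05 s, during which the arm holds its last target. There are 200 camera calls.

## Working session

There is one attempt and no reset: what is moved stays moved. The work goes in short steps, Python scripts to look and compute and a tool call to move; the robot and the scene stay as the last step left them, time stands still between calls to the robot, and variables do not carry over. Pictures are saved under pics/ and viewed, at most 10 in all, crops included, and the job is handed in when it is done.

Besides the shell and the picture viewer there is one more tool, called after "Request:" by a JSON object that holds its "name" and its "arguments", one argument or row to a line. play_rows: Moves the arm, as the interface text tells. Its arguments: {"type":"object","properties":{"motion":{"type":"array"}},"required":["motion"]}

```bash
mkdir -p pics; cat > h.py <<'E'
import numpy as np, cv2
from workcell import robot
def P(n):
    c=robot.camera_params(n); f=240/np.tan(np.radians(c["vertical_fov"])/2)
    K=np.array([[f,0,c["cx"]],[0,f,c["cy"]],[0,0,1]]); R=cv2.Rodrigues(np.array(c["rvec"],float))[0]; t=np.array(c["tvec"],float)
    return K,R,t
def proj(n,p):
    K,R,t=P(n); q=K@(R@np.array(p,float)+t); return q[:2]/q[2]
def atz(n,uv,z):
    K,R,t=P(n); d=R.T@np.linalg.inv(K)@np.array([uv[0],uv[1],1.]); o=-R.T@t; return o+d*(z-o[2])/d[2]
def tri(a):
    A=[];b=[]
    M=np.zeros((3,3));v=np.zeros(3)
    for n,uv in a:
        K,R,t=P(n); d=R.T@np.linalg.inv(K)@np.array([uv[0],uv[1],1.]); d/=np.linalg.norm(d); o=-R.T@t
        Q=np.eye(3)-np.outer(d,d); M+=Q; v+=Q@o
    return np.linalg.solve(M,v)
E
python3 - <<'E'
from h import *
ims=[]
for n in["scene","side"]:
    im=robot.camera(n); cv2.imwrite(f"pics/{n}0.png",im)
    K,R,t=P(n); print(n,(-R.T@t).round(3),K[0,0].round(1))
    for th in["mast","cone_tip","eye","cross","guide","creel","park","spare_cone","mug","king_spool","bobbin","shuttle","snips","comb"]:
        r=robot.find_in(n,th); print(th,[(np.round(x["extent"]).tolist(),round(x["p"],2)) for x in r[:2]])
E
```

```text
scene [1.145 0.311 0.842] 554.7
mast [([244.0, 186.0, 178.0, 153.0], 0.65), ([341.0, 186.0, 52.0, 48.0], 0.29)]
cone_tip [([243.0, 186.0, 119.0, 105.0], 0.67)]
eye [([377.0, 200.0, 45.0, 71.0], 0.7), ([245.0, 187.0, 176.0, 149.0], 0.29)]
cross [([240.0, 183.0, 121.0, 107.0], 0.81)]
guide [([374.0, 203.0, 43.0, 64.0], 0.97)]
creel [([243.0, 187.0, 179.0, 149.0], 0.64)]
park [([242.0, 187.0, 179.0, 151.0], 0.59)]
spare_cone [([187.0, 252.0, 29.0, 42.0], 0.57)]
mug [([264.0, 311.0, 67.0, 65.0], 0.77)]
king_spool [([241.0, 187.0, 178.0, 150.0], 0.63), ([197.0, 206.0, 22.0, 34.0], 0.62)]
bobbin [([417.0, 295.0, 24.0, 26.0], 0.58)]
shuttle [([344.0, 187.0, 50.0, 50.0], 0.9)]
snips []
comb [([394.0, 340.0, 63.0, 57.0], 0.75)]
side [ 0.161 -0.526  0.649] 457.5
mast [([234.0, 163.0, 177.0, 185.0], 0.65)]
cone_tip [([268.0, 238.0, 139.0, 108.0], 0.85)]
eye [([236.0, 171.0, 71.0, 39.0], 0.71), ([357.0, 200.0, 38.0, 53.0], 0.19)]
cross [([264.0, 238.0, 141.0, 113.0], 0.61)]
guide [([239.0, 171.0, 65.0, 34.0], 0.66), ([427.0, 347.0, 31.0, 44.0], 0.19)]
creel [([237.0, 164.0, 171.0, 185.0], 0.88)]
park [([234.0, 162.0, 175.0, 189.0], 0.7)]
spare_cone [([430.0, 281.0, 31.0, 51.0], 0.84)]
mug [([357.0, 200.0, 39.0, 52.0], 0.72)]
king_spool [([426.0, 350.0, 33.0, 42.0], 0.81), ([239.0, 161.0, 170.0, 187.0], 0.19)]
bobbin [([247.0, 226.0, 18.0, 21.0], 0.56)]
shuttle [([190.0, 317.0, 95.0, 47.0], 0.77)]
snips []
comb [([264.0, 211.0, 48.0, 14.0], 0.88)]
```

View pics/scene0.png

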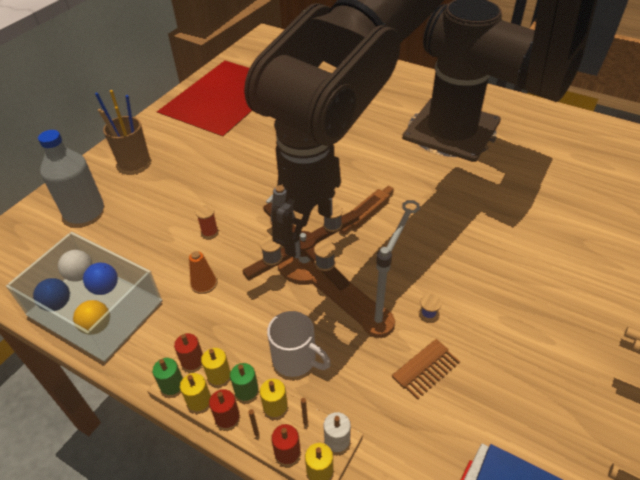

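View pics/side0.png

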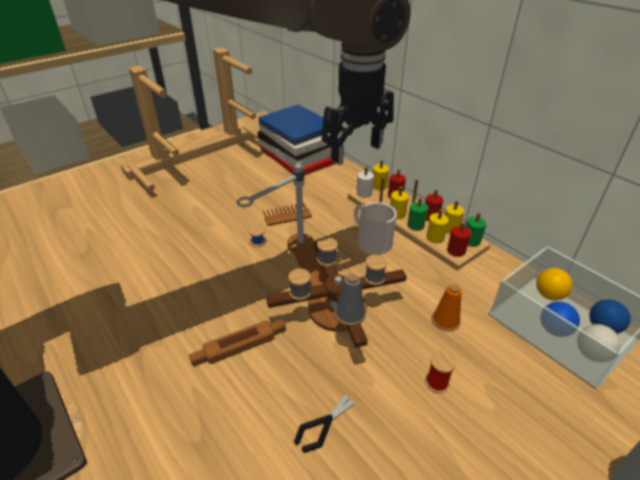

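The scene picture shows the mast top at about (384,253) and the eye at (411,206). The grey cone is partly hidden behind the gripper near (279,190). In the side picture the mast top is at (299,169), the eye at (245,202) and the cone tip at (349,280). Its arm comes towards the camera and ends at (361,342).

```bash
python3 - <<'E'
from h import *
from scipy.optimize import least_squares
m=tri([("scene",(384,251)),("side",(299,167))]); e=tri([("scene",(411,206)),("side",(245,202))]); c=tri([("scene",(279,188)),("side",(349,279))])
print("mast",m,"eye",e,"tip",c)
print("eye z180",atz("scene",(411,206),.18),atz("side",(245,202),.18),"tip .15",atz("side",(349,279),.15),atz("scene",(279,188),.15))
print("mast.2",atz("scene",(384,252),.2),atz("side",(299,167),.2))
# spools side tops z=.105
s={n:atz("side",uv,.105) for n,uv in dict(l=(299,277),b=(326,243),r=(376,261)).items()}
print(s); t2={n:atz("scene",uv,.105) for n,uv in dict(l=(331,216),b=(323,252),r=(271,244)).items()}; print(t2)
# fit creel pose: x0,y0,yaw(creel), cross angle, guide angle
obs=[]
def model(p):
    x,y,a,th,g=p; o=np.array([x,y]); mm=o+.2*np.array([-np.sin(a),np.cos(a)])
    d=lambda r,z,k:np.r_[o+r*np.array([np.cos(k),np.sin(k)]),z]
    return dict(mast=np.r_[mm,.2],eye=np.r_[mm+.13*np.array([np.cos(g),np.sin(g)]),.18],tip=d(.07,.15,th),s1=d(.07,.105,th+np.pi/2),s2=d(.07,.105,th+np.pi),s3=d(.07,.105,th-np.pi/2))
o=(s['l']+s['r'])[:2]/2; dd=m[:2]-o; a0=np.arctan2(dd[1],dd[0])-np.pi/2
th0=np.arctan2(*(c[:2]-o)[::-1]); g0=np.arctan2(*(e-m)[:2][::-1])
# which spool is s1/s3
q=model([*o,a0,th0,g0]); 
names={}
for k in["s1","s2","s3"]: names[k]=min(s,key=lambda n:np.linalg.norm(s[n]-q[k]))
print(names,np.degrees([a0,th0,g0]))
sd=dict(mast=(299,167),eye=(245,202),tip=(349,279)); sc=dict(mast=(384,252),eye=(411,206),tip=(279,188))
S=dict(l=(299,277),b=(326,243),r=(376,261)); C=dict(l=(331,216),b=(323,252),r=(271,244))
for k,n in names.items(): sd[k]=S[n]; sc[k]=C[n]
def res(p):
    q=model(p); return np.concatenate([proj(n,q[k])-o[k] for n,o in(("side",sd),("scene",sc)) for k in o])
f=least_squares(res,[*o,a0,th0,g0],loss="soft_l1"); p=f.x
print("fit",p[:2],np.degrees(p[2:])); print(res(p).reshape(-1,2).round(1).tolist())
for n,uv in dict(shuttleA=(192,355),shuttleB=(284,326),bobbin=(257,238),spare=(447,323),king=(439,385),mug=(376,245),snA=(350,400),snB=(305,445)).items(): print(n,atz("side",uv,0.).round(3))
E
```

```text
mast [0.61384069 0.09566599 0.19833685] eye [0.48326125 0.08490656 0.17948162] tip [ 0.52197023 -0.15895528  0.14719596]
eye z180 [0.48250583 0.08570665 0.18      ] [0.48333179 0.0827861  0.18      ] tip .15 [ 0.51854274 -0.15911382  0.15      ] [ 0.52619867 -0.15869156  0.15      ]
mast.2 [0.61608093 0.09776727 0.2       ] [0.61254289 0.09215098 0.2       ]
{'l': array([ 0.4877976 , -0.06904031,  0.105     ]), 'b': array([ 0.58116372, -0.02835971,  0.105     ]), 'r': array([ 0.61825708, -0.1220826 ,  0.105     ])}
{'l': array([ 0.50462607, -0.06021353,  0.105     ]), 'b': array([ 0.59008535, -0.02815172,  0.105     ]), 'r': array([ 0.61883589, -0.11966774,  0.105     ])}
{'s1': 'r', 's2': 'b', 's3': 'l'} [ -17.6414856  -116.10058159 -175.28960746]
fit [ 0.55408369 -0.09412069] [ -17.50294891 -113.80406513 -175.08905589]
[[-0.7, -1.2], [-0.1, -0.9], [3.1, -2.4], [0.1, 0.1], [1.1, 0.2], [-0.1, -1.6], [-0.1, -1.1], [-0.6, 0.7], [0.3, -0.0], [-1.0, -0.8], [1.2, -3.2], [1.2, -5.8]]
shuttleA [ 0.293 -0.018  0.   ]
shuttleB [ 0.453 -0.065  0.   ]
bobbin [0.553 0.179 0.   ]
spare [ 0.689 -0.246  0.   ]
king [ 0.576 -0.32   0.   ]
mug [ 0.743 -0.006  0.   ]
snA [ 0.447 -0.25   0.   ]
snB [ 0.349 -0.263  0.   ]
```

```bash
cat >> h.py <<'E'
from scipy.spatial.transform import Rotation as Ro
O=np.array([.554,-.094]); 
def rel(targets,cur=None):
    "targets: (x,y,z,yaw deg of tool x); prints shift cm and turn deg in tool axes"
    s=robot.state(); p=np.array(s["eef_pos"]) ; R=Ro.from_euler("xyz",s["tool_rot"]).as_matrix()
    if cur is None: x=R[:,0]; cur=(*p,np.degrees(np.arctan2(x[1],x[0])))
    for t in targets:
        c=np.radians(cur[3]); X=np.array([np.cos(c),np.sin(c)]); Y=np.array([X[1],-X[0]])
        d=np.array(t[:2])-cur[:2]; print([round(100*v,1) for v in(d@X,d@Y,cur[2]-t[2])],round(-(t[3]-cur[3]),1))
def push(phi,off,r=.112,O=O):
    "arm angle phi (deg), finger centre off behind arm centreline (pushing cw)"
    a=np.radians(phi); return (*(O+r*np.array([np.cos(a),np.sin(a)])+off*np.array([-np.sin(a),np.cos(a)])),.121,phi+90)
E
python3 - <<'E'
from h import *
s=robot.state(); print(s["eef_pos"],s["tool_rot"],s["clock"],Ro.from_euler("xyz",s["tool_rot"]).as_matrix().round(2))
t=push(-24,.036); print(t); rel([(t[0],t[1],.304,t[3]),t])
rel([(t[0],t[1],.304,-24)])
E
```

```text
[6.74989975e-01 3.68222335e-05 3.03932941e-01] [3.14157147e+00 1.07447130e-05 1.57079776e+00] 1.5 [[-0.  1.  0.]
 [ 1.  0. -0.]
 [-0.  0. -1.]]
(np.float64(0.6709596104067002), np.float64(-0.106666867549356), 0.121, 66)
[np.float64(-10.7), np.float64(-0.4), np.float64(-0.0)] 24.0
[np.float64(-10.7), np.float64(-0.4), np.float64(18.3)] 24.0
[np.float64(-10.7), np.float64(-0.4), np.float64(-0.0)] 114.0
```

```bash
sed -i 's/phi+90)/phi+180)/' h.py; python3 - <<'E'
from h import *
t=push(-24,.044); print(t); rel([(t[0],t[1],.304,t[3]),t])
E
```

```text
(np.float64(0.6742135035513066), np.float64(-0.09935850388821518), 0.121, 156)
[np.float64(-9.9), np.float64(-0.1), np.float64(-0.0)] -66.0
[np.float64(-9.9), np.float64(-0.1), np.float64(18.3)] -66.0
```

Request:
{"name": "play_rows", "arguments": {
  "motion": [
    [1,[-2,0,0],[0,0,-8]],
    [1,[-4,0,0],[0,0,-16]],
    [1,[-6,0,0],[0,0,-24]],
    [1,[-8,0,0],[0,0,-32]],
    [1,[-9.9,-0.1,0],[0,0,-40]],
    [1,[-9.9,-0.1,0],[0,0,-48]],
    [1,[-9.9,-0.1,2],[0,0,-56]],
    [1,[-9.9,-0.1,5],[0,0,-64]],
    [1,[-9.9,-0.1,7],[0,0,-66]],
    [1,[-9.9,-0.1,8],[0,0,-66]]
  ]
}}

```text
clock: 2.5
eef_pos: [0.6729, -0.0987, 0.2211]
tool_rot: [-3.141, -0.004, 2.722]
force: [0.5, -0.1, -0.7]
width: 0.0003
grip_force: 0.0
```

```bash
python3 - <<'E'
from h import *
s=robot.state(); print(s["eef_pos"],s["joints"],s["width"],s["clock"])
a=robot.camera("wrist"); b=robot.camera("scene"); cv2.imwrite("pics/w1.png",a); 
cv2.imwrite("pics/c1.png",np.hstack([cv2.resize(a,(400,300)),cv2.resize(b[130:370,200:520],(400,300))]))
K,R,t=P("wrist");print((-R.T@t).round(3))
p=np.array(s["eef_pos"])
print("tip",proj("scene",p-[0,0,.073]))
E
```

```text
[ 0.67294907 -0.09873155  0.22105284] [-2.94565699e-01  3.70961941e-01  1.62599324e+00 -3.44855410e-05
  1.14885309e+00 -1.44619468e+00] 0.0003277703787618284 2.5
[ 0.604 -0.068  0.293]
tip [261.13744075 252.1515214 ]
```

View pics/c1.png

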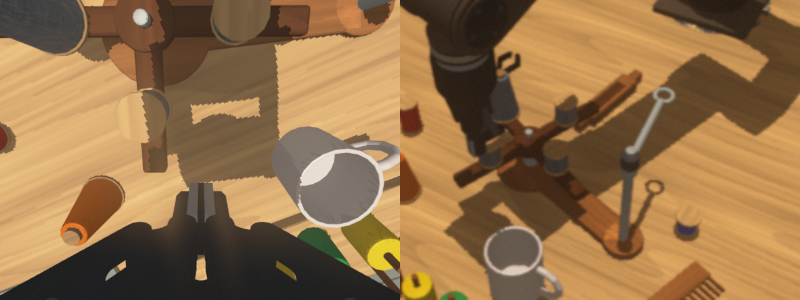

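The wrist view shows the shut fingers at about (200,190) in the crop, with the free arm end left of them at (154,170), so the way down is clear. In the scene crop the cone is at (505,95) and the mast top at (630,160).

```bash
python3 - <<'E'
from h import *
h=atz("wrist",(226,30),.088)[:2]; e=atz("wrist",(246,268),.065)[:2]; print(h,e,np.linalg.norm(e-h),np.degrees(np.arctan2(*(e-h)[::-1])))
O=h
for t in [push(-24,.044,O=h)]: rel([t])
E
```

```text
[ 0.55755503 -0.09425281] [ 0.66865688 -0.14563427] 0.12240782301822054 -24.819203869076755
[np.float64(-0.5), np.float64(0.1), np.float64(10.1)] -0.1
```

Request:
{"name": "play_rows", "arguments": {
  "motion": [
    [1,[-0.2,0,3],[0,0,0]],
    [1,[-0.3,0,6],[0,0,0]],
    [1,[-0.3,0,8.5],[0,0,0]],
    [1,[-0.3,0,10],[0,0,0]],
    [1,[-0.3,0,10],[0,0,0]]
  ]
}}

```text
clock: 3.1
eef_pos: [0.676, -0.0999, 0.1223]
tool_rot: [-3.141, -0.003, 2.722]
force: [-0.5, -0.2, -0.1]
width: 0.0
grip_force: 0.0
```

```bash
sed -i 's/^O=.*/O=np.array([.556,-.094])/' h.py; python3 - <<'E'
from h import *
print(robot.state()["eef_pos"],robot.state()["force"])
rel([push(-25-a,.044-.018*min(1,a/8),O=O) for a in [0,2,5,9,13,17,21,25,29,33,37]])
print('generic next call: from phi to phi-4k')
c=push(-60,.026); 
rel([push(-60-4*k,.026) for k in range(1,11)],cur=c)
E
```

```text
[ 0.6759909  -0.09993189  0.122281  ] [-0.51082936 -0.20053328 -0.0967657 ]
[np.float64(-0.1), np.float64(-0.1), np.float64(0.1)] 1.0
[np.float64(-0.2), np.float64(-1.0), np.float64(0.1)] 3.0
[np.float64(-0.3), np.float64(-2.3), np.float64(0.1)] 6.0
[np.float64(-0.3), np.float64(-3.7), np.float64(0.1)] 10.0
[np.float64(-0.3), np.float64(-4.5), np.float64(0.1)] 14.0
[np.float64(-0.3), np.float64(-5.3), np.float64(0.1)] 18.0
[np.float64(-0.2), np.float64(-6.1), np.float64(0.1)] 22.0
[np.float64(-0.0), np.float64(-6.9), np.float64(0.1)] 26.0
[np.float64(0.2), np.float64(-7.7), np.float64(0.1)] 30.0
[np.float64(0.5), np.float64(-8.4), np.float64(0.1)] 34.0
[np.float64(0.8), np.float64(-9.2), np.float64(0.1)] 38.0
generic next call: from phi to phi-4k
[np.float64(-0.2), np.float64(-0.8), 0.0] 4
[np.float64(-0.3), np.float64(-1.6), 0.0] 8
[np.float64(-0.3), np.float64(-2.4), 0.0] 12
[np.float64(-0.3), np.float64(-3.2), 0.0] 16
[np.float64(-0.2), np.float64(-4.0), 0.0] 20
[np.float64(-0.1), np.float64(-4.8), 0.0] 24
[np.float64(0.1), np.float64(-5.6), 0.0] 28
[np.float64(0.3), np.float64(-6.3), 0.0] 32
[np.float64(0.6), np.float64(-7.1), 0.0] 36
[np.float64(0.9), np.float64(-7.8), 0.0] 40
```

Request:
{"name": "play_rows", "arguments": {
  "motion": [
    [1,[-0.2,-0.5,0.1],[0,0,2]],
    [1,[-0.2,-1.0,0.1],[0,0,3]],
    [1,[-0.3,-1.5,0.1],[0,0,4]],
    [1,[-0.3,-2.0,0.1],[0,0,5]],
    [1,[-0.3,-2.5,0.1],[0,0,7]],
    [1,[-0.3,-3.1,0.1],[0,0,8.5]],
    [1,[-0.3,-3.7,0.1],[0,0,10]],
    [1,[-0.3,-4.5,0.1],[0,0,14]],
    [1,[-0.3,-5.3,0.1],[0,0,18]],
    [1,[-0.2,-6.1,0.1],[0,0,22]]
  ]
}}

```text
clock: 4.1
eef_pos: [0.6536, -0.1572, 0.1231]
tool_rot: [3.141, 0.0, 2.335]
force: [0.3, 0.8, 0.8]
width: 0.0002
grip_force: 0.7
```

```bash
python3 - <<'E'
from h import *
s=robot.state();print(s["force"]); rel([push(-46-4*k,.026) for k in range(0,11)])
b=robot.camera("side"); a=robot.camera("wrist"); cv2.imwrite("pics/c2.png",np.hstack([cv2.resize(a,(400,300)),cv2.resize(b[150:390,180:500],(400,300))]))
E
```

```text
[0.30626266 0.75913804 0.84718538]
[np.float64(0.1), np.float64(-0.0), np.float64(0.2)] -0.2
[np.float64(-0.0), np.float64(-0.8), np.float64(0.2)] 3.8
[np.float64(-0.1), np.float64(-1.6), np.float64(0.2)] 7.8
[np.float64(-0.2), np.float64(-2.4), np.float64(0.2)] 11.8
[np.float64(-0.2), np.float64(-3.2), np.float64(0.2)] 15.8
[np.float64(-0.1), np.float64(-4.0), np.float64(0.2)] 19.8
[np.float64(0.0), np.float64(-4.8), np.float64(0.2)] 23.8
[np.float64(0.2), np.float64(-5.6), np.float64(0.2)] 27.8
[np.float64(0.4), np.float64(-6.4), np.float64(0.2)] 31.8
[np.float64(0.7), np.float64(-7.1), np.float64(0.2)] 35.8
[np.float64(1.0), np.float64(-7.8), np.float64(0.2)] 39.8
```

View pics/c2.png

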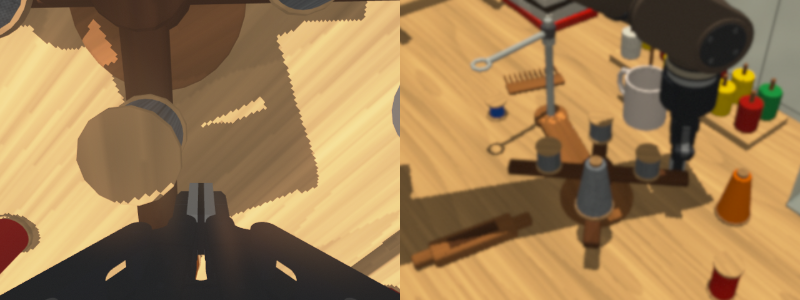

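The wrist view shows the fingertip at (200,190) beside the arm's right edge at (178,190), hardly in contact. The side crop shows the cone still near its starting place.

Request:
{"name": "play_rows", "arguments": {
  "motion": [
    [1,[0,-0.5,0.2],[0,0,1]],
    [1,[0,-1.0,0.2],[0,0,2]],
    [1,[0,-1.5,0.2],[0,0,3.8]],
    [1,[-0.1,-2.1,0.2],[0,0,7]],
    [1,[-0.2,-2.8,0.2],[0,0,10]],
    [1,[-0.2,-3.5,0.2],[0,0,14]],
    [1,[-0.1,-4.2,0.2],[0,0,18]],
    [1,[0,-4.9,0.2],[0,0,22]],
    [1,[0.1,-5.6,0.2],[0,0,25]],
    [1,[0.3,-6.3,0.2],[0,0,29]]
  ]
}}

```text
clock: 5.2
eef_pos: [0.6057, -0.1982, 0.1206]
tool_rot: [-3.141, -0.001, 1.829]
force: [1.9, 1.2, -1.0]
width: -0.0
grip_force: 0.7
```

```bash
cat > fit.py <<'E'
from h import *
from scipy.optimize import least_squares
def look(n,things=("cone_tip","cross")):
    im=robot.camera(n); return im
E
python3 - <<'E'
from h import *
s=robot.state();print(s["force"]); rel([push(-76-4*k,.018) for k in range(0,11)])
b=robot.camera("side"); a=robot.camera("wrist"); cv2.imwrite("pics/c3.png",np.hstack([cv2.resize(a,(400,300)),cv2.resize(b[150:390,180:500],(400,300))]))
E
```

```text
[ 1.92212766  1.19841161 -0.96767453]
[np.float64(0.1), np.float64(-0.5), np.float64(-0.0)] 0.8
[np.float64(0.0), np.float64(-1.3), np.float64(-0.0)] 4.8
[np.float64(0.0), np.float64(-2.1), np.float64(-0.0)] 8.8
[np.float64(0.0), np.float64(-2.9), np.float64(-0.0)] 12.8
[np.float64(0.1), np.float64(-3.7), np.float64(-0.0)] 16.8
[np.float64(0.2), np.float64(-4.4), np.float64(-0.0)] 20.8
[np.float64(0.4), np.float64(-5.2), np.float64(-0.0)] 24.8
[np.float64(0.7), np.float64(-6.0), np.float64(-0.0)] 28.8
[np.float64(1.0), np.float64(-6.7), np.float64(-0.0)] 32.8
[np.float64(1.3), np.float64(-7.4), np.float64(-0.0)] 36.8
[np.float64(1.7), np.float64(-8.1), np.float64(-0.0)] 40.8
```

View pics/c3.png

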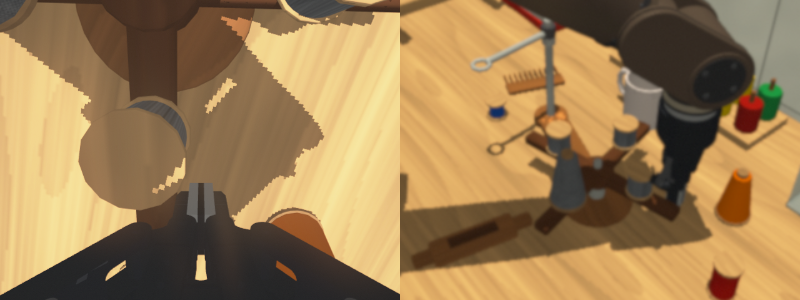

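The cross turns with the finger. In the side crop the cone has swung left to (570,180), the pushed arm stands at about -75°, and the finger centre is about 21 mm off the arm's centreline.

```bash
python3 - <<'E'
from h import *
rel([push(-75-4*k,.021) for k in range(1,11)])
for k in range(1,2):
  c=push(-115,.021); print(); rel([push(-115-4*k,.021) for k in range(1,11)],cur=c)
E
```

```text
[np.float64(0.0), np.float64(-0.7), np.float64(-0.1)] 3.9
[np.float64(-0.0), np.float64(-1.5), np.float64(-0.1)] 7.9
[np.float64(-0.0), np.float64(-2.3), np.float64(-0.1)] 11.9
[np.float64(0.0), np.float64(-3.1), np.float64(-0.1)] 15.9
[np.float64(0.1), np.float64(-3.9), np.float64(-0.1)] 19.9
[np.float64(0.3), np.float64(-4.7), np.float64(-0.1)] 23.9
[np.float64(0.5), np.float64(-5.4), np.float64(-0.1)] 27.9
[np.float64(0.8), np.float64(-6.2), np.float64(-0.1)] 31.9
[np.float64(1.1), np.float64(-6.9), np.float64(-0.1)] 35.9
[np.float64(1.4), np.float64(-7.6), np.float64(-0.1)] 39.9

[np.float64(-0.1), np.float64(-0.8), 0.0] 4
[np.float64(-0.2), np.float64(-1.6), 0.0] 8
[np.float64(-0.2), np.float64(-2.4), 0.0] 12
[np.float64(-0.1), np.float64(-3.2), 0.0] 16
[np.float64(-0.0), np.float64(-4.0), 0.0] 20
[np.float64(0.1), np.float64(-4.7), 0.0] 24
[np.float64(0.3), np.float64(-5.5), 0.0] 28
[np.float64(0.6), np.float64(-6.3), 0.0] 32
[np.float64(0.9), np.float64(-7.0), 0.0] 36
[np.float64(1.3), np.float64(-7.7), 0.0] 40
```

Request:
{"name": "play_rows", "arguments": {
  "motion": [
    [1,[0,-0.7,0],[0,0,4]],
    [1,[0,-1.5,0],[0,0,8]],
    [1,[0,-2.3,0],[0,0,12]],
    [1,[0,-3.1,0],[0,0,16]],
    [1,[0.1,-3.9,0],[0,0,20]],
    [1,[0.3,-4.7,0],[0,0,24]],
    [1,[0.5,-5.4,0],[0,0,28]],
    [1,[0.8,-6.2,0],[0,0,32]],
    [1,[1.1,-6.9,0],[0,0,36]],
    [1,[1.4,-7.6,0],[0,0,40]]
  ]
}}

```text
clock: 6.3
eef_pos: [0.5295, -0.205, 0.1213]
tool_rot: [3.14, 0.001, 1.133]
force: [1.1, -1.0, 2.0]
width: 0.0001
grip_force: 0.8
```

```bash
python3 - <<'E'
from h import *
s=robot.state();print(s["force"],s["joints"]); rel([push(-115-4*k,.021) for k in range(0,11)])
E
```

```text
[ 1.10385714 -1.00007089  2.01792344] [-5.47854351e-01  2.74218943e-01  1.95983121e+00 -6.40931644e-04
  9.05681249e-01 -1.09453065e-01]
[np.float64(-0.0), np.float64(-0.2), np.float64(0.0)] -0.1
[np.float64(-0.1), np.float64(-1.0), np.float64(0.0)] 3.9
[np.float64(-0.2), np.float64(-1.8), np.float64(0.0)] 7.9
[np.float64(-0.2), np.float64(-2.6), np.float64(0.0)] 11.9
[np.float64(-0.2), np.float64(-3.4), np.float64(0.0)] 15.9
[np.float64(-0.1), np.float64(-4.1), np.float64(0.0)] 19.9
[np.float64(0.1), np.float64(-4.9), np.float64(0.0)] 23.9
[np.float64(0.3), np.float64(-5.7), np.float64(0.0)] 27.9
[np.float64(0.6), np.float64(-6.4), np.float64(0.0)] 31.9
[np.float64(0.9), np.float64(-7.2), np.float64(0.0)] 35.9
[np.float64(1.2), np.float64(-7.9), np.float64(0.0)] 39.9
```

Request:
{"name": "play_rows", "arguments": {
  "motion": [
    [1,[-0.1,-0.8,0],[0,0,4]],
    [1,[-0.2,-1.6,0],[0,0,8]],
    [1,[-0.2,-2.4,0],[0,0,12]],
    [1,[-0.1,-3.2,0],[0,0,16]],
    [1,[0,-4.0,0],[0,0,20]],
    [1,[0.1,-4.7,0],[0,0,24]],
    [1,[0.3,-5.5,0],[0,0,28]],
    [1,[0.6,-6.3,0],[0,0,32]],
    [1,[0.9,-7.0,0],[0,0,36]],
    [1,[1.3,-7.7,0],[0,0,40]]
  ]
}}

```text
clock: 7.3
eef_pos: [0.4649, -0.1606, 0.1213]
tool_rot: [3.14, 0.001, 0.435]
force: [-0.5, -1.4, 0.9]
width: -0.0002
grip_force: 0.9
```

```bash
python3 - <<'E'
from h import *
s=robot.state();print(s["force"],s["joints"]); print(s["eef_pos"],np.array(push(-155,.021)))
rel([push(-155-4*k,.021) for k in range(0,11)],cur=push(-155,.021))
b=robot.camera("scene"); a=robot.camera("wrist"); cv2.imwrite("pics/c4.png",np.hstack([cv2.resize(a,(400,300)),cv2.resize(b[130:370,200:520],(400,300))]))
E
```

```text
[-0.5317668  -1.41194143  0.89140835] [-5.38709703e-01  1.22988717e-01  2.14174348e+00 -2.13434553e-03
  8.76000542e-01  5.98221336e-01]
[ 0.46485692 -0.16062364  0.12126558] [ 0.46336851 -0.16036571  0.121      25.        ]
[np.float64(0.0), np.float64(0.0), 0.0] 0
[np.float64(-0.1), np.float64(-0.8), 0.0] 4
[np.float64(-0.2), np.float64(-1.6), 0.0] 8
[np.float64(-0.2), np.float64(-2.4), 0.0] 12
[np.float64(-0.1), np.float64(-3.2), 0.0] 16
[np.float64(-0.0), np.float64(-4.0), 0.0] 20
[np.float64(0.1), np.float64(-4.7), 0.0] 24
[np.float64(0.3), np.float64(-5.5), 0.0] 28
[np.float64(0.6), np.float64(-6.3), 0.0] 32
[np.float64(0.9), np.float64(-7.0), 0.0] 36
[np.float64(1.3), np.float64(-7.7), 0.0] 40
```

View pics/c4.png

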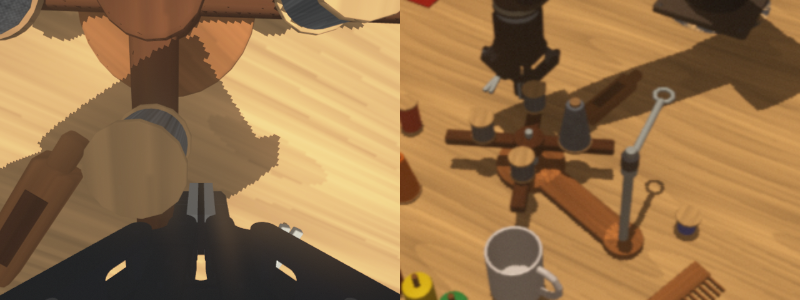

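The scene crop now shows the whole cross. The cone tip is at (574,101), which is full-picture (339,211), and the pushed arm is below the gripper. About 42° remain, so I'll push 32° and then measure.

Request:
{"name": "play_rows", "arguments": {
  "motion": [
    [1,[-0.1,-0.8,0],[0,0,4]],
    [1,[-0.2,-1.6,0],[0,0,8]],
    [1,[-0.2,-2.4,0],[0,0,12]],
    [1,[-0.1,-3.2,0],[0,0,16]],
    [1,[0,-4.0,0],[0,0,20]],
    [1,[0.1,-4.7,0],[0,0,24]],
    [1,[0.2,-5.3,0],[0,0,27]],
    [1,[0.3,-5.9,0],[0,0,30]],
    [1,[0.5,-6.3,0],[0,0,32]],
    [1,[0.5,-6.3,0],[0,0,32]]
  ]
}}

```text
clock: 8.4
eef_pos: [0.4431, -0.1008, 0.121]
tool_rot: [-3.142, 0.0, -0.12]
force: [-0.6, -0.3, -0.2]
width: 0.0001
grip_force: 0.0
```

```bash
python3 - <<'E'
from h import *
s=robot.state();print(s["force"],s["eef_pos"],push(-187,.021))
b=robot.camera("scene"); a=robot.camera("side"); cv2.imwrite("pics/s5.png",b);cv2.imwrite("pics/d5.png",a)
cv2.imwrite("pics/c5.png",np.vstack([np.hstack([cv2.resize(a[150:350,210:410],(400,400)),cv2.resize(b[170:370,235:435],(400,400))])]))
E
```

```text
[-0.59637713 -0.25346968 -0.15298085] [ 0.44306377 -0.10077444  0.12101402] (np.float64(0.44227557480466384), np.float64(-0.10119410272309126), 0.121, -7)
```

View pics/c5.png

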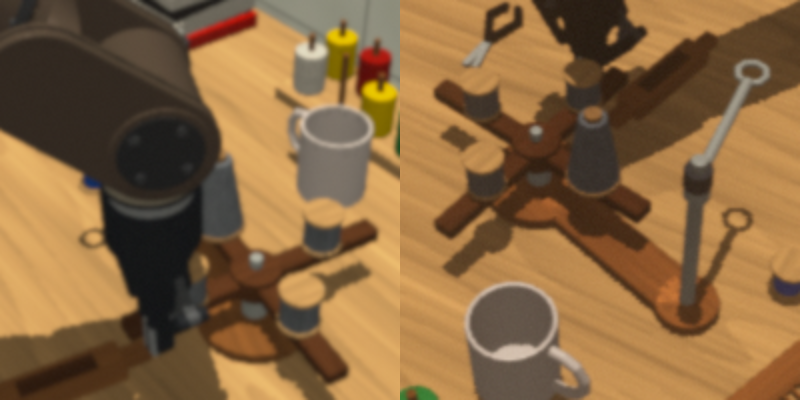

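The scene crop shows the cone tip at full-picture (331.5,226.5), the spool tops at (277,248.5), (275.5,211.5) and (326.5,206.5), the mast top at (384,251.5) and the eye at (411,206). The cone is close to the foot's line.

```bash
cat > fit.py <<'E'
from h import *
from scipy.optimize import least_squares
def model(p):
    x,y,a,th,g=p; o=np.array([x,y]); mm=o+.2*np.array([-np.sin(a),np.cos(a)])
    d=lambda r,z,k:np.r_[o+r*np.array([np.cos(k),np.sin(k)]),z]
    return dict(mast=np.r_[mm,.2],foot=np.r_[mm,.014],eye=np.r_[mm+.13*np.array([np.cos(g),np.sin(g)]),.18],tip=d(.07,.15,th),s1=d(.07,.105,th+np.pi/2),s2=d(.07,.105,th+np.pi),s3=d(.07,.105,th-np.pi/2))
def fit(obs,shift=False):
    L=[(n,k,uv) for n in obs for k,uv in obs[n].items()]; cams=list(obs)
    def res(p):
        q=model(p[:5]); return np.concatenate([proj(n,q[k])-uv+(p[5+2*cams.index(n):][:2] if shift else 0) for n,k,uv in L]+([p[5:]*.5] if shift else []))
    p0=[.556,-.094,np.radians(-17.5),np.radians(80),np.radians(-175)]+([0]*2*len(cams) if shift else [])
    p=least_squares(res,p0,loss="soft_l1").x; d=np.degrees(p[2:5])
    print(p[:2].round(4),"mast dir",(d[0]+90).round(2),"cone",d[1].round(2),"turn needed",(d[0]+90-d[1]).round(2),"guide",d[2].round(2)); print(res(p).round(1)[:2*len(L)].tolist()); return p
E
python3 - <<'E'
from fit import *
sc=dict(mast=(384,251.5),foot=(379,321.5),eye=(411,206),tip=(331.5,226.5),s1=(326.5,206.5),s2=(275.5,211.5),s3=(277,248.5))
sd=dict(s2=(372,256.5),s3=(361,295))
sd={**dict(s3=(372,256.5),s2=(361,295),mast=(299,167),eye=(245,202))}
for o in({"scene":sc},{"scene":sc,"side":sd}):
  fit(o); fit(o,True)
E
```

```text
[ 0.5546 -0.0922] mast dir 72.49 cone 80.41 turn needed -7.92 guide -174.7
[0.8, 0.1, -0.5, -1.0, -0.2, 1.2, 0.3, 0.4, 0.2, -0.3, -0.5, -1.1, -0.1, 0.4]
[ 0.5545 -0.0932] mast dir 72.51 cone 80.44 turn needed -7.93 guide -174.73
[0.8, 0.1, -0.5, -1.0, -0.2, 1.2, 0.3, 0.4, 0.2, -0.2, -0.5, -1.1, -0.1, 0.4]
[ 0.5543 -0.0934] mast dir 72.5 cone 80.13 turn needed -7.63 guide -174.82
[0.2, -0.3, -1.0, -1.4, -0.6, 0.9, -0.3, 0.1, -0.1, -0.5, -0.8, -1.5, -0.7, -0.0, -0.6, -1.5, -1.0, -1.5, -0.9, -1.4, -0.1, -1.0]
[ 0.5536 -0.0949] mast dir 72.48 cone 80.45 turn needed -7.97 guide -175.08
[0.5, -0.0, -0.6, -1.1, -0.0, 1.3, 0.2, 0.3, 0.2, -0.2, -0.5, -1.0, -0.1, 0.4, 0.0, -0.2, -0.1, -0.1, -0.3, -0.1, 0.3, 0.2]
```

```bash
sed -i 's/^O=.*/O=np.array([.554,-.0935])/' h.py; python3 - <<'E'
from h import *
rel([push(-189.6-k*f,.0255-.004*min(1,f*k/3)) for f in [.8] for k in range(0,10)])
E
```

```text
[np.float64(-0.4), np.float64(-0.1), np.float64(-0.0)] 2.7
[np.float64(-0.4), np.float64(-0.3), np.float64(-0.0)] 3.5
[np.float64(-0.4), np.float64(-0.6), np.float64(-0.0)] 4.3
[np.float64(-0.4), np.float64(-0.9), np.float64(-0.0)] 5.1
[np.float64(-0.4), np.float64(-1.1), np.float64(-0.0)] 5.9
[np.float64(-0.4), np.float64(-1.2), np.float64(-0.0)] 6.7
[np.float64(-0.5), np.float64(-1.4), np.float64(-0.0)] 7.5
[np.float64(-0.5), np.float64(-1.6), np.float64(-0.0)] 8.3
[np.float64(-0.5), np.float64(-1.7), np.float64(-0.0)] 9.1
[np.float64(-0.5), np.float64(-1.9), np.float64(-0.0)] 9.9
```

Request:
{"name": "play_rows", "arguments": {
  "motion": [
    [1,[0,-0.2,0],[0,0,2.5]],
    [1,[0,-0.4,0],[0,0,3.5]],
    [1,[0,-0.6,0],[0,0,4.3]],
    [1,[0,-0.8,0],[0,0,5.1]],
    [1,[0,-1.0,0],[0,0,5.9]],
    [1,[0,-1.15,0],[0,0,6.7]],
    [1,[0,-1.3,0],[0,0,7.5]],
    [1,[0,-1.4,0],[0,0,8]],
    [1,[0,-1.5,0],[0,0,8.5]],
    [1,[0,-1.5,0],[0,0,8.5]]
  ]
}}

```text
clock: 9.5
eef_pos: [0.4448, -0.0859, 0.1209]
tool_rot: [-3.141, -0.0, -0.271]
force: [-0.8, -1.3, -1.4]
width: 0.0
grip_force: 0.3
```

```bash
cat > tone.py <<'E'
# image shift of the cross: match the cone tip / spool tops between stored and new scene picture
from fit import *
def track(ref,pts,name):
    b=robot.camera("scene"); cv2.imwrite(name,b); a=cv2.imread(ref)
    g0,g1=[cv2.cvtColor(i,cv2.COLOR_BGR2GRAY) for i in(a,b)]
    k=list(pts); q,st,er=cv2.calcOpticalFlowPyrLK(g0,g1,np.float32([pts[i] for i in k]).reshape(-1,1,2),None,winSize=(13,13),maxLevel=2)
    print(dict(zip(k,[(x.round(1).tolist(),float(e.round(1))) for x,e in zip(q[:,0],er[:,0])]))); return {i:tuple(x) for i,x in zip(k,q[:,0])}
E
python3 - <<'E'
from tone import *
s=robot.state();print(s["force"],s["eef_pos"])
sc=dict(mast=(384,251.5),foot=(379,321.5),eye=(411,206),tip=(331.5,226.5),s1=(326.5,206.5),s2=(275.5,211.5),s3=(277,248.5))
n=track("pics/s5.png",sc,"pics/s6.png"); n.pop("s1"); n.update(foot=sc["foot"],mast=sc["mast"])
p=fit({"scene":n})
E
```

```text
[-0.84758814 -1.27181313 -1.43695344] [ 0.44483694 -0.08588363  0.12090565]
{'mast': ([384.0, 251.5], 0.8999999761581421), 'foot': ([379.0, 321.5], 1.2000000476837158), 'eye': ([411.0, 206.0], 1.399999976158142), 'tip': ([327.5, 229.39999389648438], 2.4000000953674316), 's1': ([332.3999938964844, 209.1999969482422], 5.199999809265137), 's2': ([279.1000061035156, 208.89999389648438], 1.5), 's3': ([273.0, 245.89999389648438], 1.7000000476837158)}
[ 0.5546 -0.0923] mast dir 72.51 cone 72.23 turn needed 0.27 guide -174.73
[0.8, 0.1, -0.5, -1.0, -0.2, 1.1, 0.3, 0.5, -0.4, -1.2, 0.0, 0.2]
```

Request:
{"name": "play_rows", "arguments": {
  "motion": [
    [1,[0,0.4,0],[0,0,0]],
    [1,[0,1,0],[0,0,0]],
    [1,[0,2,0],[0,0,0]],
    [1,[0,2,-3],[0,0,0]],
    [1,[0,2,-7],[0,0,0]],
    [1,[0,2,-11],[0,0,0]],
    [1,[0,2,-15],[0,0,0]],
    [1,[0,2,-18],[0,0,0]],
    [1,[0,2,-18],[0,0,0]]
  ]
}}

```text
clock: 10.45
eef_pos: [0.4413, -0.1069, 0.3069]
tool_rot: [3.139, -0.011, -0.271]
force: [0.5, 0.8, 0.5]
width: 0.0001
grip_force: 0.0
```

```bash
cat >> h.py <<'E'
M=np.array([.614,.097])
def gp(g,off,z=.238,r=.09):
    a=np.radians(g); return (*(M+r*np.array([np.cos(a),np.sin(a)])+off*np.array([np.sin(a),-np.cos(a)])),z,g+180)
E
python3 - <<'E'
from tone import *
s=robot.state();print(s["force"],s["eef_pos"])
sc=dict(tip=(331.5,226.5),s2=(275.5,211.5),s3=(277,248.5),eye=(411,206))
n=track("pics/s5.png",sc,"pics/s7.png"); n.update(foot=(379,321.5),mast=(384,251.5))
p=fit({"scene":n}); print(gp(-175,.035))
rel([gp(-175,.035,.30),gp(-175,.035)])
E
```

```text
[0.49169924 0.77194265 0.47109988] [ 0.44125172 -0.10694487  0.30685957]
{'tip': ([327.5, 229.5], 3.5), 's2': ([279.1000061035156, 208.6999969482422], 5.300000190734863), 's3': ([273.1000061035156, 245.60000610351562], 7.199999809265137), 'eye': ([411.0, 206.0], 5.400000095367432)}
[ 0.5544 -0.0923] mast dir 72.45 cone 72.15 turn needed 0.29 guide -174.76
[0.3, 0.4, -0.2, -1.1, -0.0, 0.3, -0.2, 1.1, -0.6, -1.1, 0.7, 0.0]
(np.float64(0.5212920261755748), np.float64(0.12402279758592186), 0.238, 5)
[np.float64(1.6), np.float64(-24.4), np.float64(0.4)] -20.5
[np.float64(1.6), np.float64(-24.4), np.float64(6.6)] -20.5
```

Request:
{"name": "play_rows", "arguments": {
  "motion": [
    [1,[0.2,-3,0],[0,0,-3]],
    [1,[0.5,-7,0],[0,0,-6]],
    [1,[0.8,-11,0],[0,0,-10]],
    [1,[1.1,-15,0],[0,0,-14]],
    [1,[1.4,-19,0],[0,0,-18]],
    [1,[1.6,-22.5,0],[0,0,-20.5]],
    [1,[1.6,-24.4,0],[0,0,-20.5]],
    [1,[1.6,-24.4,0],[0,0,-20.5]]
  ]
}}

```text
clock: 11.3
eef_pos: [0.5197, 0.127, 0.2987]
tool_rot: [-3.141, 0.004, 0.09]
force: [0.5, 0.2, -0.8]
width: -0.0001
grip_force: 0.0
```

```bash
python3 - <<'E'
from h import *
s=robot.state();print(s["force"],s["eef_pos"]); rel([gp(-175,.035)])
a=robot.camera("wrist"); b=robot.camera("scene"); cv2.imwrite("pics/w8.png",a); cv2.imwrite("pics/s8.png",b)
cv2.imwrite("pics/c8.png",np.hstack([cv2.resize(a,(400,300)),cv2.resize(b[130:370,200:520],(400,300))]))
E
```

```text
[ 0.49028684  0.16645167 -0.76173884] [0.51967525 0.12699691 0.29866247]
[np.float64(0.1), np.float64(0.3), np.float64(6.1)] 0.2
```

View pics/c8.png

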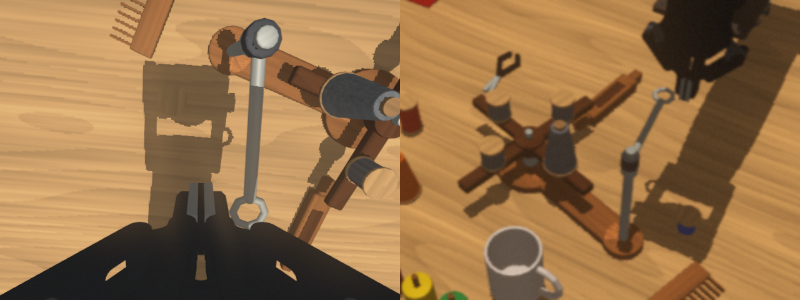

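The wrist view shows the rod from the mast top at crop (265,38) to the eye at (249,212). The finger at (200,185) is clear on its outer side. The cone tip at (388,107) sits over the foot strip.

```bash
python3 - <<'E'
from h import *
m=atz("wrist",(424,61),.2);e=atz("wrist",(398,339),.18);c=atz("wrist",(621,171),.15)
print(m,e,c,np.linalg.norm((e-m)[:2]),np.linalg.norm((c-m)[:2]),np.degrees(np.arctan2(*(e-m)[:2][::-1])),np.degrees(np.arctan2(*(c-m)[:2][::-1])))
cur=gp(-175,.035); rel([gp(-175+g,o) for g,o in[(0,.03),(0,.025),(0,.02),(0,.015),(3,.015),(7,.015),(12,.015),(17,.015),(22,.015),(27,.015)]],cur=cur)
print();cur=gp(-148,.015); rel([gp(-148+4*k,.015) for k in range(1,11)],cur=cur)
E
```

```text
[0.61287636 0.09403772 0.2       ] [0.48269911 0.08179663 0.18      ] [ 0.5741136  -0.02802138  0.15      ] 0.1307515315448268 0.12806629790953164 -174.628042486813 -107.61847862899486
[np.float64(0.0), np.float64(0.5), 0.0] 0
[np.float64(-0.0), np.float64(1.0), 0.0] 0
[np.float64(0.0), np.float64(1.5), 0.0] 0
[np.float64(-0.0), np.float64(2.0), 0.0] 0
[np.float64(-0.1), np.float64(2.5), 0.0] -3
[np.float64(-0.1), np.float64(3.1), 0.0] -7
[np.float64(-0.1), np.float64(3.9), 0.0] -12
[np.float64(-0.0), np.float64(4.7), 0.0] -17
[np.float64(0.1), np.float64(5.5), 0.0] -22
[np.float64(0.3), np.float64(6.2), 0.0] -27

[np.float64(-0.1), np.float64(0.6), 0.0] -4
[np.float64(-0.1), np.float64(1.3), 0.0] -8
[np.float64(-0.1), np.float64(1.9), 0.0] -12
[np.float64(-0.1), np.float64(2.5), 0.0] -16
[np.float64(0.0), np.float64(3.2), 0.0] -20
[np.float64(0.2), np.float64(3.8), 0.0] -24
[np.float64(0.3), np.float64(4.4), 0.0] -28
[np.float64(0.6), np.float64(5.0), 0.0] -32
[np.float64(0.8), np.float64(5.6), 0.0] -36
[np.float64(1.1), np.float64(6.1), 0.0] -40
```

Request:
{"name": "play_rows", "arguments": {
  "motion": [
    [1,[0.1,0.2,2],[0,0,0]],
    [1,[0.1,0.2,4],[0,0,0]],
    [1,[0.1,0.2,5.5],[0,0,0]],
    [1,[0.1,0.2,6.1],[0,0,0]],
    [1,[0.1,0.2,6.1],[0,0,0]]
  ]
}}

```text
clock: 11.9
eef_pos: [0.5206, 0.1229, 0.2387]
tool_rot: [-3.142, 0.003, 0.086]
force: [-0.3, 0.8, 0.2]
width: -0.0
grip_force: 0.0
```

Every check agrees: guide at -174.7°, target -107.6°. Next I push the guide gently.

Request:
{"name": "play_rows", "arguments": {
  "motion": [
    [1,[0,0.5,0],[0,0,0]],
    [1,[0,1.0,0],[0,0,0]],
    [1,[0,1.5,0],[0,0,0]],
    [1,[0,2.0,0],[0,0,-1]],
    [1,[-0.1,2.5,0],[0,0,-3]],
    [1,[-0.1,3.1,0],[0,0,-7]],
    [1,[-0.1,3.8,0],[0,0,-11]],
    [1,[0,4.5,0],[0,0,-16]],
    [1,[0.1,5.2,0],[0,0,-20]],
    [1,[0.2,5.9,0],[0,0,-25]]
  ]
}}

```text
clock: 12.9
eef_pos: [0.5285, 0.0647, 0.2403]
tool_rot: [-3.141, -0.001, 0.527]
force: [1.4, 1.1, -0.0]
width: -0.0002
grip_force: 0.4
```

```bash
python3 - <<'E'
from h import *
s=robot.state();print(s["force"],s["eef_pos"],gp(-150,.015)); cur=gp(-150,.015); rel([gp(-150+g,.015) for g in[3,6,9,12,15,18,20,22,24,25]],cur=cur)
E
```

```text
[ 1.35282136  1.10253417 -0.01176166] [0.52849699 0.06465774 0.24025713] (np.float64(0.5285577136594005), np.float64(0.06499038105676659), 0.238, 30)
[np.float64(-0.1), np.float64(0.5), 0.0] -3
[np.float64(-0.1), np.float64(0.9), 0.0] -6
[np.float64(-0.1), np.float64(1.4), 0.0] -9
[np.float64(-0.1), np.float64(1.9), 0.0] -12
[np.float64(-0.1), np.float64(2.4), 0.0] -15
[np.float64(-0.0), np.float64(2.9), 0.0] -18
[np.float64(0.0), np.float64(3.2), 0.0] -20
[np.float64(0.1), np.float64(3.5), 0.0] -22
[np.float64(0.2), np.float64(3.8), 0.0] -24
[np.float64(0.2), np.float64(3.9), 0.0] -25
```

Request:
{"name": "play_rows", "arguments": {
  "motion": [
    [1,[-0.1,0.6,0],[0,0,-4]],
    [1,[-0.1,1.2,0],[0,0,-8]],
    [1,[-0.1,1.8,0],[0,0,-12]],
    [1,[-0.1,2.4,0],[0,0,-15]],
    [1,[0,2.9,0],[0,0,-18]],
    [1,[0,3.3,0],[0,0,-21]],
    [1,[0.1,3.7,0],[0,0,-23]],
    [1,[0.2,4.0,0],[0,0,-25.5]],
    [1,[0.3,4.3,0],[0,0,-27.5]],
    [1,[0.3,4.4,0],[0,0,-28]]
  ]
}}

```text
clock: 13.9
eef_pos: [0.553, 0.028, 0.2401]
tool_rot: [-3.142, -0.0, 1.013]
force: [-0.4, 0.9, -0.7]
width: 0.0
grip_force: 0.3
```

```bash
python3 - <<'E'
from h import *
s=robot.state();print(s["force"],s["eef_pos"],gp(-122,.015))
b=robot.camera("scene"); a=robot.camera("side"); cv2.imwrite("pics/s9.png",b)
cv2.imwrite("pics/c9.png",np.hstack([cv2.resize(a[130:330,210:410],(400,400)),cv2.resize(b[170:370,235:435],(400,400))]))
cur=gp(-122,.015); rel([gp(-122+g,.015) for g in[2,4,6,8,10,11,12,13,14,14.5]],cur=cur)
E
```

```text
[-0.43693181  0.90101387 -0.68899313] [0.5530492  0.02801828 0.24010431] (np.float64(0.5535865447766652), np.float64(0.02862446030941973), 0.238, 58)
[np.float64(-0.0), np.float64(0.3), 0.0] -2
[np.float64(-0.1), np.float64(0.6), 0.0] -4
[np.float64(-0.1), np.float64(0.9), 0.0] -6
[np.float64(-0.1), np.float64(1.3), 0.0] -8
[np.float64(-0.1), np.float64(1.6), 0.0] -10
[np.float64(-0.1), np.float64(1.7), 0.0] -11
[np.float64(-0.1), np.float64(1.9), 0.0] -12
[np.float64(-0.1), np.float64(2.1), 0.0] -13
[np.float64(-0.1), np.float64(2.2), 0.0] -14
[np.float64(-0.1), np.float64(2.3), 0.0] -14.5
```

View pics/c9.png

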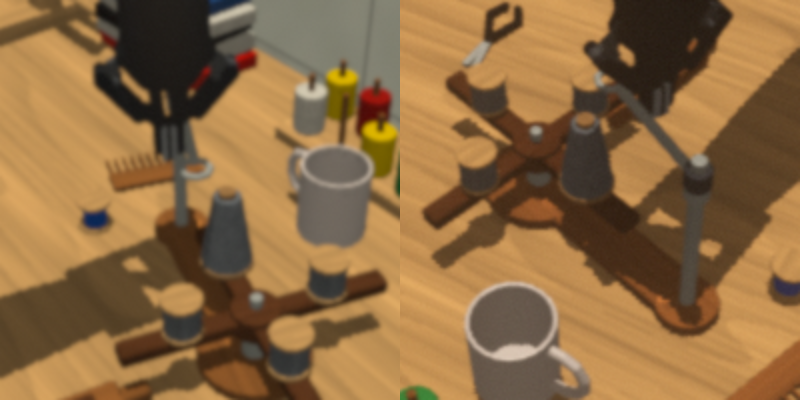

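In the side crop the eye is at (197,170), which is full-picture (308.5,215), approaching the cone tip at (227,193). The gripper hides part of the ring in the scene view.

```bash
python3 - <<'E'
from h import *
m=atz("side",(300,167.5),.2)[:2]
e=atz("side",(308.5,215),.18)[:2]; c=atz("side",(323.5,227),.15)[:2]
an=lambda d:np.degrees(np.arctan2(d[1],d[0]))
print(e,c,m,an(e-M),an(c-M),an(e-m),an(c-m), np.linalg.norm(e-M),np.linalg.norm(c-M))
for g in(-124,-122,-120,-118,-107.5): print(g,proj("side",[*(M+.13*np.array([np.cos(np.radians(g)),np.sin(np.radians(g))])),.18]))
E
```

```text
[ 0.54784715 -0.01998717] [ 0.57123243 -0.03265084] [0.61290285 0.08945082] -119.4868996506805 -108.25603328584583 -120.72947840459179 -108.84356596584072 0.13439567918361892 0.1365225493409403
-124 [302.25187064 213.95512365]
-122 [304.86292101 213.79432984]
-120 [307.46258612 213.58007442]
-118 [310.04652226 213.3128055 ]
-107.5 [323.18672695 211.06661253]
```

Request:
{"name": "play_rows", "arguments": {
  "motion": [
    [1,[0,0.2,0],[0,0,-1.5]],
    [1,[0,0.4,0],[0,0,-3]],
    [1,[-0.1,0.6,0],[0,0,-4]],
    [1,[-0.1,0.8,0],[0,0,-5]],
    [1,[-0.1,1.0,0],[0,0,-6]],
    [1,[-0.1,1.2,0],[0,0,-7.5]],
    [1,[-0.1,1.35,0],[0,0,-8.5]],
    [1,[-0.1,1.5,0],[0,0,-9.5]],
    [1,[-0.1,1.5,0],[0,0,-9.5]]
  ]
}}

```text
clock: 14.9
eef_pos: [0.5653, 0.0195, 0.2399]
tool_rot: [3.141, -0.0, 1.178]
force: [-0.8, 0.4, 0.4]
width: -0.0003
grip_force: 0.1
```

```bash
python3 - <<'E'
from h import *
s=robot.state();print(s["force"],s["eef_pos"])
b=robot.camera("side"); cv2.imwrite("pics/d10.png",b); robot.camera("scene")
for n in["side","scene"]:
  for th in["guide","eye"]:
    if n=="scene" and th=="eye":continue
    r=robot.trace(n,th)[:2]
    for x in r:
        print(n,th,np.round(x["extent"],1),round(x["p"],2))
robot.camera("wrist")
r=robot.trace("wrist","guide")[:1]; print([np.round(x["extent"]) for x in r])
a=cv2.imread("pics/d10.png"); w=robot.camera("wrist"); cv2.imwrite("pics/w10.png",w)
cv2.imwrite("pics/c10.png",np.hstack([cv2.resize(a[150:250,265:365],(400,400),interpolation=cv2.INTER_CUBIC),cv2.resize(w,(400,300))[0:300].copy() if 0 else cv2.copyMakeBorder(cv2.resize(w,(400,300)),0,100,0,0,cv2.BORDER_CONSTANT)]))
E
```

```text
[-0.78542121  0.35038827  0.39913587] [0.56532739 0.01946237 0.23992642]
side guide [264.3 197.4 140.3 152.2] 0.51
side guide [311.2 194.8  15.4  24.3] 0.48
side eye [313.4 196.4  17.8  25.5] 0.67
side eye [247.1 226.3  19.4  20.3] 0.62
[array([337.,   1.,  90., 366.])]
```

View pics/c10.png

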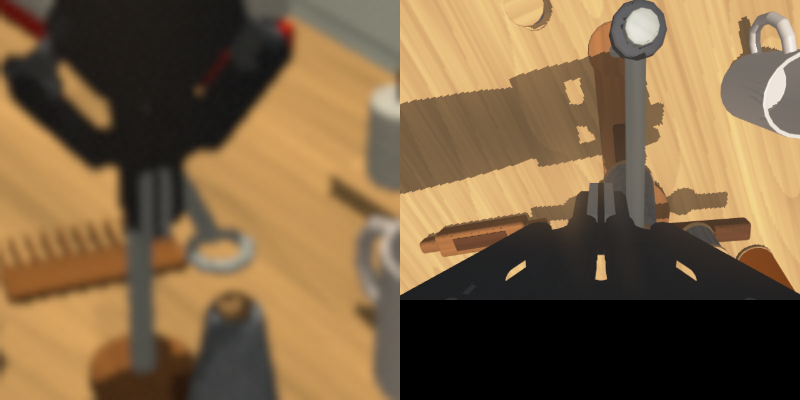

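In the side crop the ring's centre is at full-picture (320.0,212.7) and the cone tip at (323.3,225.7), so about 2.5° remains. In the wrist view the rod points almost straight over the cone.

```bash
python3 - <<'E'
from h import *
O=np.array([.554,-.0935]);u=np.array([np.cos(np.radians(72.4)),np.sin(np.radians(72.4))])
tip=O+.07*u; pt=proj("side",[*tip,.15]); print("tip proj",pt)
bias=np.array([323.3,225.7])-pt
for g in(-112,-111,-110,-109,-108,-107.5,-107): print(g,proj("side",[*(M+.13*np.array([np.cos(np.radians(g)),np.sin(np.radians(g))])),.18])+bias)
a=atz("side",(320-bias[0],212.7-bias[1]),.18); print("eye-tip mm",1000*(a[:2]-tip))
# wrist rod direction check: two rod centre points (full px) at z=.18
m=atz("wrist",(238*1.6,28*1.6),.2)[:2]; r=atz("wrist",(237*1.6,215*1.6),.18)[:2]; r0=atz("wrist",(235*1.6,70*1.6),.18)[:2]
d=r-r0; print("rod dir",np.degrees(np.arctan2(*d[::-1])), "from mast",np.degrees(np.arctan2(*(r-m)[::-1])),m,r)
E
```

```text
tip proj [323.11425542 224.58282849]
-112 [317.84706584 213.31623129]
-111 [319.09074764 213.0861158 ]
-110 [320.32580297 212.84358564]
-109 [321.55173729 212.58876627]
-108 [322.76806272 212.32178912]
-107.5 [323.37247153 212.18378404]
-107 [323.97429834 212.04279145]
eye-tip mm [-5.80166709  2.30436918]
rod dir -109.51990255470582 from mast -108.86784977211634 [0.61248054 0.0961848 ] [0.58164999 0.00597097]
```

Request:
{"name": "play_rows", "arguments": {
  "motion": [
    [1,[0,0.1,0],[0,0,-0.5]],
    [1,[0,0.2,0],[0,0,-1]],
    [1,[0,0.25,0],[0,0,-1.5]],
    [1,[0,0.3,0],[0,0,-2]],
    [1,[0,0.35,0],[0,0,-2.4]],
    [1,[0,0.35,0],[0,0,-2.4]]
  ]
}}

```text
clock: 15.9
eef_pos: [0.5684, 0.0182, 0.2399]
tool_rot: [-3.142, 0.0, 1.22]
force: [0.7, -0.7, 0.2]
width: 0.0003
grip_force: 0.2
```

```bash
cat > ck.py <<'E'
from h import *
s=robot.state();print(s["force"],s["eef_pos"],s["clock"])
b=robot.camera("side"); a=cv2.imread("pics/d10.png")
T=a[202:219,312:334]; R=cv2.matchTemplate(b[190:232,300:350],T,cv2.TM_CCOEFF_NORMED); _,v,_,(x,y)=cv2.minMaxLoc(R)
def sub(l,c,r): return .5*(l-r)/(l-2*c+r)
dx=sub(*R[y,x-1:x+2]); dy=sub(*R[y-1:y+2,x]); E=np.array([320+300+x+dx-312,212.7+190+y+dy-202]); print("eye px",E,v)
T=a[222:245,314:334]; R=cv2.matchTemplate(b[210:260,305:345],T,cv2.TM_CCOEFF_NORMED); _,v,_,(x,y)=cv2.minMaxLoc(R); print("cone px shift",305+x+sub(*R[y,x-1:x+2])-314,210+y-222,v)
print("guide est",-110+(E[0]-320.33)/1.22)
E
python3 ck.py
```

```text
[ 0.69683152 -0.66506312  0.23022804] [0.56838995 0.01821127 0.23987126] 15.9
eye px [322.5445  212.30423] 0.949079155921936
cone px shift 0.072021484 0 0.9749115109443665
guide est -108.18483
```

Close now. I'll back off, lift clear and measure without obstruction.

Request:
{"name": "play_rows", "arguments": {
  "motion": [
    [1,[0,-0.3,0],[0,0,0]],
    [1,[0,-1,0],[0,0,0]],
    [1,[0,-2,0],[0,0,0]],
    [1,[0,-3,-1],[0,0,0]],
    [1,[0,-4,-4],[0,0,0]],
    [1,[0,-6,-8],[0,0,0]],
    [1,[0,-8,-11],[0,0,0]],
    [1,[0,-10,-13],[0,0,0]],
    [1,[0,-12,-13],[0,0,0]],
    [1,[0,-12,-13],[0,0,0]]
  ]
}}

```text
clock: 16.95
eef_pos: [0.4539, 0.0605, 0.371]
tool_rot: [3.139, -0.001, 1.221]
force: [-0.4, 0.7, -0.5]
width: -0.0002
grip_force: 0.0
```

```bash
python3 ck.py; python3 - <<'E'
from h import *
b=robot.camera("scene"); cv2.imwrite("pics/s11.png",b); w=robot.camera("wrist"); cv2.imwrite("pics/w11.png",w)
O=np.array([.554,-.0935]); u=(M-O)/.2; tip=[*(O+.07*u),.15]; eye=[*(O+.07*u),.18]
print("nominal proj scene tip,eye",proj("scene",tip),proj("scene",eye)," wrist",proj("wrist",tip),proj("wrist",eye),proj("wrist",[*M,.2]))
for cam,im in(("scene",b),("wrist",w)):
  for th in["eye","guide","cone_tip"]:
    for x in robot.trace(cam,th)[:1]:
        print(cam,th,np.round(x["extent"],1),round(x["p"],2))
# bright ring pixels near the expected eye in the scene picture
g=cv2.cvtColor(b,cv2.COLOR_BGR2HSV); x,y=proj("scene",eye).astype(int)
k=(g[y-16:y+17,x-20:x+21,1]<70)&(g[y-16:y+17,x-20:x+21,2]>70)
for r in k: print("".join(".#"[int(v)] for v in r))
print("origin",x-20,y-16)
E
```

```text
[-0.38322216  0.71070013 -0.49840865] [0.45386642 0.06046029 0.37097077] 16.95
nominal proj scene tip,eye [327.48415678 229.31729548] [327.21197977 217.02584608]  wrist [513.52585506 265.89141623] [532.95341168 282.43159102] [575.93440995  74.35611948]
scene eye [320.3 206.9  75.8  62.5] 0.85
scene guide [322.4 210.   70.   56.6] 0.75
scene cone_tip [250.4 202.3 106.1  83.5] 0.98
wrist eye [506.8  58.4  76.8 250.3] 0.91
wrist guide [573.9 325.2  66.1  72.9] 0.73
wrist cone_tip [339.9 168.7 262.7 222.1] 0.57
.........................................
.........................................
.........................................
.........................................
.........................................
.........................................
.........................................
.........................................
.........................................
..................#######................
................###########..............
...............####.....####.............
..............###.........####...........
..............###..........####..........
[... 380 characters left out ...]
..........................##########....
..............................########...
...............................#########.
................................#########
..................................#######
...................................######
..........................#.........#####
..........................#..........####
.........................##............##
........................###.............#
origin 307 201Traceback (most recent call last):
  File "ck.py", line 6, in <module>
    dx=sub(*R[y,x-1:x+2]); dy=sub(*R[y-1:y+2,x]); E=np.array([320+300+x+dx-312,212.7+190+y+dy-202]); print("eye px",E,v)
TypeError: sub() missing 3 required positional arguments: 'l', 'c', and 'r'
```

```bash
python3 - <<'E'
from h import *
def holes(f,x,y,r,smax,vmin):
    g=cv2.cvtColor(cv2.imread(f),cv2.COLOR_BGR2HSV)[y-r:y+r,x-r:x+r]
    k=((g[...,1]<smax)&(g[...,2]>vmin)).astype(np.uint8)
    c,h=cv2.findContours(k,cv2.RETR_CCOMP,cv2.CHAIN_APPROX_NONE)
    for q,hh in zip(c,h[0]):
        if hh[3]>=0 and cv2.contourArea(q)>25:
            e=cv2.fitEllipse(q); print(f,"hole",np.round([e[0][0]+x-r,e[0][1]+y-r],1),np.round(e[1],1))
    return k
holes("pics/s11.png",327,217,24,70,70)
k=holes("pics/w11.png",532,282,50,60,70)
for r in k[::3,::2]: print("".join(".#"[int(v)] for v in r))
for g in(-110,-109,-108,-107.5,-107,-106): 
  q=[*(M+.13*np.array([np.cos(np.radians(g)),np.sin(np.radians(g))])),.18]; print(g,proj("scene",q).round(1),proj("wrist",q).round(1),proj("side",q).round(1))
E
```

```text
pics/s11.png hole [328.2 214.8] [ 7.9 10.9]
pics/w11.png hole [529.8 284.5] [20.5 30.8]
pics/w11.png hole [512.2 265.4] [18.7 26.2]
#############...........########..................
###############.........########..................
################........########..................
#################.......########..................
##################.....#########..................
###################....#########..................
####################...########...................
######################.########...................
###############..##############...................
############........###########...................
###########...........#########...................
##########............########....................
##########.........##############.................
...########......##################...............
.....#######....####################..............
........#####..#####...........#####..............
............########...........#####..............
.............######.............#####.............
.............#####............#######.............
[... 349 characters left out ...]
........
#.......................#######...................
..........................#####...................
...........................###....................
.............................#....................
..................................................
..................................................
..................................................
..................................................
-110 [329.7 215.4] [524.  282.7] [320.1 211.7]
-109 [328.7 216. ] [527.4 282.7] [321.4 211.5]
-108 [327.7 216.6] [530.8 282.6] [322.6 211.2]
-107.5 [327.2 217. ] [532.5 282.6] [323.2 211.1]
-107 [326.7 217.3] [534.2 282.5] [323.8 210.9]
-106 [325.7 218. ] [537.6 282.3] [325.  210.6]
```

The eye sits within about 2 mm of the cone tip's vertical, which is about the measuring error. The cone's arm is within 0.3° of the mast line and nothing else was touched, so I'm handing in.

```bash
python3 -c "
from workcell import robot
s=robot.state();print(s['force'],s['clock']);print(robot.close_job())"
```

```text
[ 0.14031632 -0.09232295 -0.61566679] 17.4
the job is handed in; nothing more can be done
None
```

The job is handed in at 17.4 s of the 72 s: the tall cone's arm points at the mast to about 0.3°, the guide's eye is within about 2 mm of directly over the cone's tip, and the arm finished well clear of everything, with no contact on the loose things that I saw (I did not re-measure where they stand).

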